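Spring a locked drawer with an awl through its slot, then cover the slot

ROBOT

A 6-joint arm with a two-finger parallel gripper is mounted at the origin on the work surface. World frame = base frame: x ahead of the robot, y to its left, z up, the work surface at z = 0. Lengths are in m, angles in rad, forces in N, time in s.
With the tool pointing down it reaches from about 0.35 to 0.975 m from the base axis. Payload 4.9 kg.
Tool frame: the origin (TCP) lies midway between the tips of the shut fingers; the grasp point (between the pads) lies 19 mm behind it; z points along the fingers, y is the line along which they close (so a half turn about z gives the same grasp; the last joint's range is limited). The gripper opens to 85 mm and grips with 20 to 120 N. Pads are 22 mm wide; open, the fingers measure 114 mm over their backs; the gripper's body (76 mm by 85 mm) begins 54 mm behind the grasp point. The pads swing forward as they close: fully open they stand 13 mm farther back than shut.
Start: joints at [-1.226, 0.053, 1.613, -0, 1.476, -0.119], TCP at [0.28, -0.559, 0.201] pointing down, gripper open.
Joint ranges: [-3.01, 3.01], [-1.01, 2.22], [0.06, 2.58], [-1.02, 4.17], [0.09, 2.62], [-3.14, 3.14]. Speed limits (rad/s): [2.57, 2.57, 3.14, 3.14, 3.14, 3.14].

INTERFACE

Orientations are given as a unit quaternion [w, x, y, z].
In Python, from plant import state, grab_frame, job_done, cut_out, place_of gives the robot as it stands.
- The arm moves only by the tool jog_arm, never from a script. Its argument "motion" is text: rows parted by semicolons, each of 7 numbers parted by spaces: the opening in per cent of the stroke, from 0 (shut) to 100 (fully open), then the shift along the tool's x, y, z as a fraction of full scale, then the turn, a rotation vector about the tool's x, y, z as a fraction of full scale. A call has exactly 5 rows; each row is the pose to reach, as a shift and turn from the pose commanded when the call began, along the tool's axes at that moment; what a row does not reach only later rows make up. Full scale, the value 1, is 50 cm for a shift and 1.5 rad for a turn. A row lasts 1/8 s, in which the tool goes at most 62.5 mm and 10.7 degrees, less where a joint would pass 70% of its speed; a pose out of reach is approached as far as the arm can. A call with a number of a shift or a turn outside -1 to 1 is refused whole. A call with a gripper value outside its range is refused whole. The fingers move at their own pace and stop on an object; the grip force is fixed at half the most. Time passes only in rows, so rows that repeat a pose let the fingers close, or fill a call up. It gives the time, the measured TCP pose, the force, the opening and the grip force at its end, in the units of the state.
- state(): the state, without advancing time (a new reading comes with each control period).
- grab_frame(name): name is "scene" or "top" or "wrist"; returns a dict with "color" (384x512x3 uint8, red, green, blue), "range_z" (384x512 float32, m along the optical axis (not along the pixel's ray), 0 where there is no reading), "intrinsics" (3x3 intrinsics, pixels), "world_from_camera" (4x4, takes a point from camera to world coordinates). Camera axes: x right, y up, looking along -z (the intrinsics and any distortion apply to the point x, -y, -z); pixel columns grow to the right and rows downward; lengths in m; the calibration is good to about 2 mm. A picture is of the moment at which its call begins.
- job_done(): hands the job in; it is judged then, once.
Trained networks look in the newest picture that a camera, given by its name, has taken for a name from the list of things; names that differ only in an ending like _2 or _b are one class to them, and where a whole thing is asked for, a point or a joint stands for the part that bears it (a point fixed in the world has none). Each returns a list of dicts, best first, with "p" (0 to 1); they miss things now and then, are a little off and sometimes report something else, mostly with a low value. They report only what shows in the picture. A call takes as long as a camera call.
- cut_out(camera, thing): "pixels" (384x512 bool, what is visible of it).
- place_of(camera, thing): "at" ([x, y, z] in m, in world coordinates, good to about 4 mm: a listed point, or the origin of a listed thing).
The state is a dict: "time": time; "joint_pos": joint angles; "joint_vel": joint speeds; "joint_efforts": joint torques, N m; "tool_pos": TCP position; "tool_rot": TCP orientation; "contact_force": force on the tool from outside, world axes, zero at the start; "ft_torque": the same for the moment, N m; "gripper_width": opening from 0.0 (shut) to 1.0 (fully open); "grasp_force": force on a finger pad.
Only numpy, scipy, OpenCV 4.12 (cv2) and the standard library are available. Lean on these libraries where they do the work, as an engineer would, in place of code of your own. Each camera call takes 0.05 s, during which the arm holds its last target. There are 200 camera calls.

TASK

The drawer of the low white cabinet is locked: take the long thin awl with the square wooden handle from the tool rack and push its shaft down through the slot on top of the cabinet, feeling along the slot for the hidden latch tab, and press it until the drawer springs open. Then stand the awl back in the rack, and slide the steel cover plate along the cabinet top, without lifting it off, until it drops flush into the pocket over the slot. Leave the drawer open, let go of everything and do not disturb the other tools, thread cones and dish.

Things in the scene. Friction and masses are not known exactly. Their poses are not given: they have to be found in the camera images.
- cabinet: Low white sheet-metal cabinet, fixed, 220 (x) x 200 (y) x 100 mm high. Origin: centre of its underside. Its drawer is in the +x side and springs out along its +x. The flat top (z = 100 mm) has a 5 mm deep pocket, 46 x 96 mm, with the slot in its floor.
- drawer (a joint): Travel of the drawer along the cabinet's +x in m: 0 = locked shut. It has no handle; a spring drives it out to its stop at 0.050 once the hidden latch tab under the slot has been pressed down 6 to 9 mm. The tab is sprung (about 3 N at first touch, 5 to 6 N when pressed), has its stop at 12 mm and springs back up.
- pocket (a point): Centre of the pocket's floor, 95 mm above the cabinet's underside, 5 mm below the cabinet's top; same axes as the cabinet. The pocket is 46 mm along x and 96 mm along y: the cover plate fits with 2 mm to spare on each side.
- slot (a point): Centre of the slot's mouth (same point and axes as pocket). The slot is 12 mm wide (x), 66 mm long (y), in 4 mm sheet. Under it, out of sight on its centre line, is the flat latch tab, 15 mm long (y), top 30 mm below the mouth, its middle anywhere within 20 mm either way along y. Beside the tab the shaft meets nothing for 85 mm. The slot is in the cabinet top's half nearer the robot.
- rack: Fixed steel tool rack: a plate 60 (x) x 200 (y) mm, its top 115 mm above the table, on end legs, with three 16 mm square holes at y = -65, 0, +65 mm. Origin: centre of its underside. A tool stands in each hole, shaft hanging through, the handle's shoulder resting on the plate; which is where varies. Free room for fingers on the -x and +x sides of a handle.
- awl_grip (a point): Centre of the awl's handle, a square wooden bar 28 x 28 mm and 66 mm long; z along the handle away from the shaft (up when standing), x and y square to its flats. The straight round steel shaft (7 mm diameter, rounded end) leaves the handle's lower face, 33 mm below this point, and is 95 mm long. Mass about 90 g.
- awl_tip (a point): End of the awl's shaft, 128 mm below the centre of the handle; same axes as awl_grip.
- cover_grip (a point): Loose steel cover plate, 42 (x) x 92 (y) x 5 mm, about 180 g, on the cabinet's top on the +x side of the pocket, with an upright grip bar 12 (x) x 50 (y) mm, 44 mm high, on its middle. This point: centre of the bar, 27 mm above the plate's underside; z up, axes as the plate, within about 10 degrees of the cabinet's.
- stub: Bystander in the rack: a tool with a turned, round pear-shaped wooden handle 52 mm high and a short 40 mm shaft. Origin: shoulder of the handle.
- drift: Bystander in the rack: a tool with a round, steel-capped wooden handle 72 mm high and a 13 mm thick shaft. Origin: shoulder of the handle.
- cone_a: Bystander: white thread cone, 62 mm across the foot, 120 mm high, standing. Origin: centre of its underside.
- cone_b: Bystander: thread cone like cone_a.
- cone_c: Bystander: thread cone like cone_a.
- dish: Bystander: small round steel dish, 90 mm across, 30 mm high. Origin: centre of its underside.

How it is judged:
On the way, in this order (a step that is already met when the one before it is completed fails the run):
1. the awl's shaft is down in the slot (x of awl_tip in the frame of slot between -0.008 and 0.008 m and y of awl_tip in the frame of slot between -0.035 and 0.035 m and z of awl_tip in the frame of slot below -0.02 m), for 0.05 s.
2. the drawer has sprung open (value of joint drawer above 0.03 m), for 0.1 s.
3. the awl stands back in the rack, released (x of awl_tip in the frame of rack between -0.012 and 0.012 m and y of awl_tip in the frame of rack between -0.085 and 0.085 m and z of awl_grip in the frame of rack between 0.142 and 0.154 m and angle between awl_grip's own z axis and vertical below 0.15 rad and contact force between awl and the fingers below 0.05 N), for 0.2 s.
4. the cover plate has dropped into the pocket (x of cover_grip in the frame of pocket between -0.004 and 0.004 m and y of cover_grip in the frame of pocket between -0.004 and 0.004 m and z of cover_grip in the frame of pocket below 0.029 m and angle between cover_grip's own z axis and vertical below 0.04 rad), for 0.1 s.
At the end, for the whole second after the job is handed in: The drawer is out by more than 30 mm; the awl stands in a hole of the rack, shoulder on the plate (within 6 mm in height, tilt under 0.15 rad) and released; the cover plate lies down in the pocket (within 2 mm of its floor, 4 mm of its centre in x and y, tilt under 0.04 rad) (all of step 3 and all of step 4 and value of joint drawer above 0.03 m); the robot touches nothing.
It fails at once if the cover plate is lifted more than 25 mm off the cabinet's top or pushed off it (z of cover_grip in the frame of cabinet above 0.152 m or z of cover_grip in the frame of cabinet below 0.115 m).
It fails at once if a bystander (other tool, thread cone or dish) is moved by more than 30 mm (distance of any of stub, drift, cone_a, cone_b, cone_c, dish from where it was at the start of the episode above 0.03 m).
It also fails if it takes over 67 s, if anything falls off the work surface, if the arm or the gripper's body presses on something with over 40 N, if the wrist force passes 120 N, or if a joint passes its speed limit or range.

## Working session

There is one attempt and no reset: what is moved stays moved. The work goes in short steps, Python scripts to look and compute and a tool call to move; the robot and the scene stay as the last step left them, time stands still between calls to the robot, and variables do not carry over. Pictures are saved under pics/ and viewed, at most 10 in all, crops included, and the job is handed in when it is done.

Besides the shell and the picture viewer there is one more tool, called after "Call:" as name(argument=value, ...) on one line, values as JSON. jog_arm: Moves the arm, as the interface text tells. Shift numbers are shares of 50 cm and turn numbers shares of 1.5 rad, none past 1 either way. Its arguments: {"type":"object","properties":{"motion":{"type":"string"}},"required":["motion"]}

```bash
mkdir -p pics; ls
cat > h.py <<'E'
import numpy as np, cv2
from scipy.spatial.transform import Rotation as R
from plant import state, grab_frame, job_done, cut_out, place_of
def pts(f):
    z=f["range_z"];K=f["intrinsics"];T=f["world_from_camera"]
    v,u=np.mgrid[:z.shape[0],:z.shape[1]]
    p=np.stack([(u-K[0,2])/K[0,0]*z,-(v-K[1,2])/K[1,1]*z,-z],-1)
    return p@T[:3,:3].T+T[:3,3]
def save(f,n): cv2.imwrite("pics/"+n,f["color"][:,:,::-1])
def rot(s):
    q=s["tool_rot"]; return R.from_quat([q[1],q[2],q[3],q[0]])
def rel(target,Rt=None,s=None):
    "shift and turn in units of the moves, to TCP target, rotation Rt"
    s=s or state(); r=rot(s)
    d=r.inv().apply(np.array(target)-s["tool_pos"])/0.5
    t=np.zeros(3) if Rt is None else (r.inv()*Rt).as_rotvec()/1.5
    return np.round(d,4),np.round(t,4)
E
python3 - <<'E'
from h import *
s=state(); print(s); print(rot(s).as_matrix().round(3))
for c in ["scene","top"]:
    f=grab_frame(c); save(f,c+"0.png"); np.savez(c+"0.npz",**f)
    print(c,f["world_from_camera"].round(3).tolist())
    for n in ["cabinet","pocket","slot","rack","awl_grip","awl_tip","cover_grip","stub","drift","cone_a","dish"]:
        print(n,[(round(d["p"],2),np.round(d["at"],3).tolist()) for d in place_of(c,n)][:4])
E
```

```text
pics
{'time': 0.0, 'joint_pos': array([-1.22599972e+00,  5.33812606e-02,  1.61430486e+00,  1.10504401e-05,
        1.47597038e+00, -1.18979789e-01]), 'joint_vel': array([ 0.00050913, -0.00175244,  0.00086905, -0.00097039,  0.00140118,
        0.00093368]), 'joint_efforts': array([-3.66947988e-04, -3.93673968e+01, -3.70179319e+01, -1.62128558e-04,
        6.90528075e-03, -7.53243739e-06]), 'tool_pos': array([ 0.27936293, -0.55832679,  0.19924146]), 'tool_rot': array([-1.02597321e-03,  9.73233796e-01,  2.29814955e-01, -1.10800689e-04]), 'contact_force': array([0.15719999, 0.21007129, 0.75201796]), 'ft_torque': array([-0.00860294,  0.02643752,  0.00290371]), 'grasp_force': 0.0, 'gripper_width': 0.9985847337810599}
[[ 0.894  0.447 -0.001]
 [ 0.447 -0.894  0.002]
 [ 0.    -0.002 -1.   ]]
scene [[0.547, -0.685, 0.481, 1.159], [0.837, 0.437, -0.329, -0.355], [0.015, 0.582, 0.813, 1.079], [0.0, 0.0, 0.0, 1.0]]
cabinet [(0.96, [0.596, 0.141, 0.001])]
pocket [(0.78, [0.533, 0.135, 0.098])]
slot [(0.64, [0.534, 0.133, 0.095])]
rack [(0.88, [0.567, -0.279, -0.001]), (0.59, [0.71, -0.334, 0.0]), 
[... 465 characters left out ...]
051], [0.004, 0.212, 0.977, 1.293], [0.0, 0.0, 0.0, 1.0]]
cabinet [(0.85, [0.596, 0.14, -0.002])]
pocket [(0.92, [0.536, 0.13, 0.092]), (0.22, [0.57, -0.28, 0.116])]
slot [(0.93, [0.529, 0.132, 0.094])]
rack [(0.79, [0.569, -0.28, -0.001])]
awl_grip [(0.68, [0.571, -0.215, 0.149]), (0.67, [0.625, 0.138, 0.126])]
awl_tip [(0.7, [0.532, 0.132, 0.092])]
cover_grip [(0.97, [0.628, 0.141, 0.128])]
stub [(0.61, [0.569, -0.34, 0.119]), (0.34, [0.445, 0.4, 0.002])]
drift [(0.51, [0.572, -0.28, 0.118])]
cone_a [(0.79, [0.714, -0.332, 0.001]), (0.72, [0.414, -0.043, 0.004]), (0.58, [0.76, -0.121, 0.003]), (0.41, [0.444, 0.402, -0.001])]
dish [(0.93, [0.444, 0.4, -0.001]), (0.34, [0.596, 0.14, 0.002])]
```

Run:
```python
from h import *
a=cv2.imread("pics/scene0.png");cv2.imwrite("pics/both.png",cv2.resize(np.vstack([a,cv2.imread("pics/top0.png")]),(448,600))) 
from h import pts
for c in ["top","scene"]:
    f=dict(np.load(c+"0.npz"));P=pts(f)
    def rect(n,m):
        q=P[m]; print(c,n,len(q),q.mean(0).round(4) if len(q) else '')
        if len(q)>10:
            (cx,cy),(w,h),a=cv2.minAreaRect((q[:,:2]*1000).astype(np.float32)); print("   rect",round(cx,1),round(cy,1),round(w,1),round(h,1),round(a,1))
    B=lambda x,y,z0,z1,r:(abs(P[...,0]-x)<r)&(abs(P[...,1]-y)<r)&(P[...,2]>z0)&(P[...,2]<z1)
    rect("awltop",B(.568,-.214,.176,.19,.035))
    rect("rackplate",B(.568,-.28,.108,.12,.13))
    rect("cabtop",B(.596,.14,.094,.104,.17))
    rect("covertop",B(.627,.14,.135,.16,.06))
    rect("coverplate",B(.627,.14,.1027,.11,.08))
```

```text
top awltop 121 [ 0.5656 -0.2157  0.1803]
   rect 566.0 -216.1 27.7 28.0 3.1
top rackplate 1156 [ 0.5643 -0.2786  0.1146]
   rect 616.8 -281.3 161.5 201.1 0.1
top cabtop 5299 [0.5915 0.1367 0.099 ]
   rect 593.7 136.5 224.2 200.1 5.1
top covertop 107 [0.6222 0.1344 0.1465]
   rect 623.0 134.4 12.8 48.7 5.8
top coverplate 451 [0.6226 0.1344 0.1044]
   rect 626.9 141.1 153.1 160.8 2.4
scene awltop 131 [ 0.5699 -0.2146  0.1809]
   rect 568.6 -214.3 28.1 28.4 85.0
scene rackplate 1456 [ 0.5753 -0.2833  0.1148]
   rect 613.8 -278.1 155.0 200.6 0.7
scene cabtop 4316 [0.598  0.1347 0.1   ]
   rect 562.8 112.1 297.9 254.4 5.6
scene covertop 117 [0.6266 0.1358 0.1463]
   rect 625.7 136.9 13.8 50.9 5.3
scene coverplate 545 [0.6308 0.1343 0.1047]
   rect 626.5 140.0 156.0 159.3 0.4
```

View pics/top0.png

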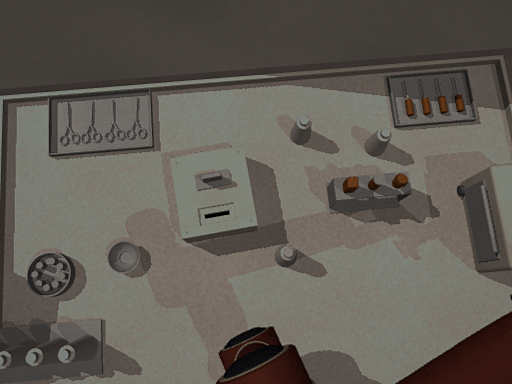

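View pics/scene0.png

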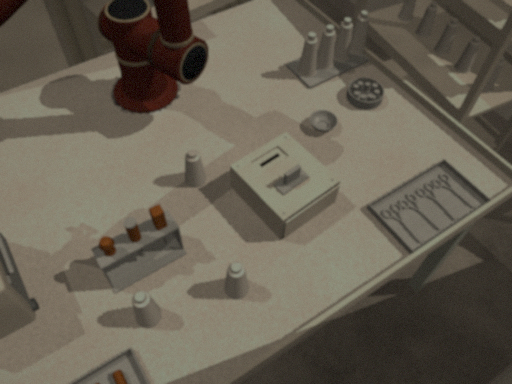

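The top view shows the awl's square handle at about (350,185), with the slot at (217,214) and the cover bar at (213,176). The scene view agrees, with the awl at (157,216) and the slot at (270,158). The network positions match both pictures.

```bash
cat >> h.py <<'E'
def down(a):
    "tool pointing down, tool y at world angle a (deg)"
    a=np.radians(a); y=np.array([np.cos(a),np.sin(a),0]); z=np.array([0,0,-1.]); return R.from_matrix(np.column_stack([np.cross(y,z),y,z]))
E
python3 - <<'E'
from h import *
print(rel([.567,-.215,.275],down(0)))
E
```

```text
(array([ 0.8218, -0.3581, -0.149 ]), array([-0.   , -0.   , -0.738]))
```

Call:
jog_arm(motion="100 0.1 -0.05 -0.15 0 0 -0.12; 100 0.3 -0.12 -0.15 0 0 -0.24; 100 0.5 -0.21 -0.15 0 0 -0.36; 100 0.65 -0.28 -0.15 0 0 -0.48; 100 0.822 -0.358 -0.149 0 0 -0.6")

```text
time: 1.82
tool_pos: [0.465, -0.3391, 0.2719]
tool_rot: [0.001, 0.775, 0.632, 0.0]
contact_force: [0.4, -0.9, -0.2]
gripper_width: 0.997
grasp_force: 0.0
```

Run:
```python
from h import *
print(rel([.567,-.215,.275],down(0)))
```

```text
(array([ 0.2839,  0.1502, -0.0061]), array([ 0.0006,  0.0004, -0.1342]))
```

Call:
jog_arm(motion="100 0.1 0.05 0 0 0 -0.1; 100 0.2 0.1 0 0 0 -0.134; 100 0.284 0.15 -0.006 0 0 -0.134; 100 0.284 0.15 -0.006 0 0 -0.134; 100 0.284 0.15 -0.006 0 0 -0.134")

```text
time: 2.45
tool_pos: [0.5663, -0.2173, 0.2743]
tool_rot: [-0.0, 0.709, 0.705, -0.0]
contact_force: [0.6, -0.2, -0.2]
gripper_width: 1.003
grasp_force: 0.0
```

Run:
```python
from h import *
s=state();print(s["tool_pos"],s["joint_pos"].round(2)); f=grab_frame("wrist"); save(f,"w1.png"); P=pts(f)
print(f["world_from_camera"].round(3).tolist())
for n in ["awl_grip","drift","rack"]: print(n,[(round(d["p"],2),np.round(d["at"],4).tolist()) for d in place_of("wrist",n)][:2])
m=(abs(P[...,0]-.567)<.035)&(abs(P[...,1]+.215)<.032)&(P[...,2]>.174)&(P[...,2]<.19)
q=P[m]; print(len(q),q.mean(0), cv2.minAreaRect((q[:,:2]*1000).astype(np.float32)))
print(rel([.567,-.215,.275],down(0)))
```

```text
[ 0.5662701  -0.21729187  0.27431236] [-0.49 -0.02  1.57 -0.    1.6  -0.48]
[[1.0, 0.005, 0.003, 0.566], [-0.005, 0.948, 0.317, -0.136], [-0.002, -0.317, 0.948, 0.446], [0.0, 0.0, 0.0, 1.0]]
awl_grip [(0.62, [0.5693, -0.2133, 0.1467])]
drift [(0.83, [0.5669, -0.2776, 0.1181])]
rack [(0.85, [0.5687, -0.2774, 0.0004]), (0.69, [0.5701, -0.3429, 0.1153])]
924 [ 0.5668047  -0.21268187  0.17912123] ((566.9944458007812, -213.83424377441406), (28.48513412475586, 28.0645751953125), 88.6189956665039)
(array([ 0.0062,  0.0023, -0.0012]), array([-0.0001,  0.0001, -0.0052]))
```

View pics/w1.png

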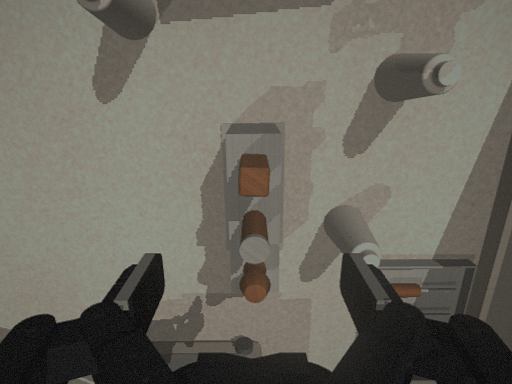

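The wrist view confirms the awl's square handle at (255,175), with drift and stub next along the rack at (255,248) and (256,285). Descending to grip it.

Call:
jog_arm(motion="100 0.006 0.002 0.08 0 0 -0.005; 100 0.006 0.002 0.17 0 0 -0.005; 100 0.006 0.002 0.25 0 0 -0.005; 100 0.006 0.002 0.29 0 0 -0.005; 100 0.006 0.002 0.29 0 0 -0.005")

```text
time: 3.28
tool_pos: [0.5664, -0.2141, 0.128]
tool_rot: [-0.001, 0.707, 0.707, -0.0]
contact_force: [-0.3, -0.1, 0.1]
gripper_width: 0.997
grasp_force: 0.0
```

Call:
jog_arm(motion="20 0 0 0 0 0 0; 20 0 0 0 0 0 0; 20 0 0 0 0 0 0; 20 0 0 0 0 0 0; 20 0 0 0 0 0 0")

```text
time: 3.9
tool_pos: [0.5683, -0.2145, 0.131]
tool_rot: [0.001, 0.707, 0.708, 0.0]
contact_force: [-0.7, 0.1, 5.7]
gripper_width: 0.311
grasp_force: 59.5
```

Call:
jog_arm(motion="20 0 0 -0.06 0 0 0; 20 0 0 -0.14 0 0 0; 20 0 0 -0.22 0 0 0; 20 0 0 -0.3 0 0 0; 20 0 0 -0.3 0 0 0")

```text
time: 4.53
tool_pos: [0.5691, -0.2148, 0.2836]
tool_rot: [0.003, 0.707, 0.708, 0.001]
contact_force: [0.5, 0.1, -1.4]
gripper_width: 0.308
grasp_force: 59.0
```

Run:
```python
from h import *
s=state();print(s["tool_pos"],s["contact_force"],s["gripper_width"])
T=None
for c in ["scene","wrist","top"]:
    f=grab_frame(c); save(f,c+"2.png"); P=pts(f)
    for n in ["awl_grip","awl_tip","slot","pocket"]: print(c,n,[(round(d["p"],2),np.round(d["at"],4).tolist()) for d in place_of(c,n)][:2])
    if c=="scene":
        for k in cut_out(c,"awl_grip")[:1]:
            q=P[k["pixels"]]; q=q[(abs(q[:,0]-.568)<.04)&(abs(q[:,1]+.214)<.04)]
            for z in np.arange(.16,.34,.02):
                w=q[(q[:,2]>z)&(q[:,2]<z+.02)]
                if len(w): print(round(z,2),len(w),w.mean(0).round(4))
```

```text
[ 0.56909662 -0.21480698  0.28364284] [ 0.46978984  0.10167012 -1.44705712] 0.30823821591851736
scene awl_grip [(0.78, [0.5663, -0.2151, 0.296]), (0.46, [0.5698, -0.219, 0.1747])]
scene awl_tip [(0.85, [0.5683, -0.2186, 0.1759]), (0.49, [0.7607, -0.1185, 0.0028])]
scene slot [(0.6, [0.5335, 0.1348, 0.0956])]
scene pocket [(0.69, [0.5296, 0.1328, 0.0987])]
0.18 13 [ 0.5719 -0.2156  0.1906]
0.2 13 [ 0.5717 -0.2152  0.2094]
0.22 13 [ 0.5712 -0.2152  0.2284]
0.24 14 [ 0.5711 -0.2151  0.2464]
0.26 35 [ 0.5817 -0.2165  0.2752]
0.28 89 [ 0.5804 -0.2167  0.2897]
0.3 51 [ 0.5794 -0.2221  0.3071]
0.32 44 [ 0.5704 -0.2263  0.331 ]
wrist awl_grip [(0.74, [0.5666, -0.2141, 0.2893])]
wrist awl_tip [(0.72, [0.5718, -0.211, 0.1669]), (0.53, [0.5689, -0.2767, -0.0013])]
wrist slot []
wrist pocket []
top awl_grip [(0.17, [0.4132, -0.0427, 0.0014])]
top awl_tip []
top slot [(0.91, [0.5291, 0.1332, 0.0956])]
top pocket [(0.63, [0.5341, 0.134, 0.0939])]
```

View pics/scene2.png

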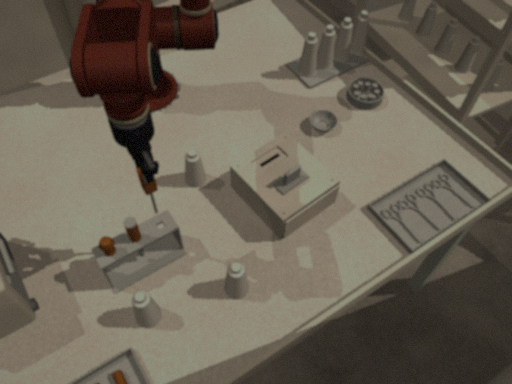

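The awl hangs vertical in the gripper: handle at (148,180), tip near (155,210), slot visible at (270,158). Moving over the slot.

Run:
```python
from h import *
print(rel([.5315,.133,.275],down(5.1)))
```

```text
(array([ 0.6943, -0.071 ,  0.0089]), array([ 0.    ,  0.    , -0.0583]))
```

Call:
jog_arm(motion="20 0.08 -0.01 0 0 0 0; 20 0.2 -0.02 0 0 0 -0.02; 20 0.32 -0.04 0 0 0 -0.03; 20 0.43 -0.05 0 0 0 -0.05; 20 0.55 -0.06 0 0 0 -0.058")

```text
time: 5.95
tool_pos: [0.5368, 0.0625, 0.2798]
tool_rot: [0.0, 0.675, 0.738, 0.0]
contact_force: [0.7, 0.5, -0.6]
gripper_width: 0.312
grasp_force: 59.0
```

Call:
jog_arm(motion="20 0.08 -0.005 0.01 0 0 0; 20 0.13 -0.01 0.02 0 0 0; 20 0.144 -0.011 0.03 0 0 0; 20 0.144 -0.011 0.04 0 0 0; 20 0.144 -0.011 0.04 0 0 0")

```text
time: 6.58
tool_pos: [0.5252, 0.1311, 0.2588]
tool_rot: [-0.0, 0.676, 0.737, -0.001]
contact_force: [0.0, -0.4, -0.5]
gripper_width: 0.314
grasp_force: 58.9
```

Run:
```python
from h import *
s=state();print(s["tool_pos"],s["contact_force"],s["tool_rot"])
for c in ["wrist","scene"]:
    f=grab_frame(c); save(f,c+"3.png"); np.savez(c+"3.npz",**f)
    for n in ["awl_grip","awl_tip","slot","pocket","cover_grip"]: print(c,n,[(round(d["p"],2),np.round(d["at"],4).tolist()) for d in place_of(c,n)][:2])
```

```text
[0.52524037 0.13107789 0.25875302] [ 0.02405711 -0.39026967 -0.5012217 ] [-2.09866260e-04  6.75643154e-01  7.37228593e-01 -5.35196893e-04]
wrist awl_grip [(0.73, [0.5264, 0.1293, 0.2734])]
wrist awl_tip [(0.95, [0.531, 0.1335, 0.1511])]
wrist slot [(0.92, [0.5334, 0.1321, 0.0931])]
wrist pocket [(0.86, [0.5344, 0.1327, 0.1005]), (0.54, [0.7634, -0.1179, 0.0031])]
wrist cover_grip [(0.8, [0.621, 0.1386, 0.125]), (0.38, [0.5254, 0.1309, 0.2723])]
scene awl_grip [(0.81, [0.5214, 0.1342, 0.2748]), (0.34, [0.533, 0.1369, 0.0945])]
scene awl_tip [(0.76, [0.523, 0.1273, 0.1517]), (0.66, [0.5329, 0.1338, 0.0975])]
scene slot [(0.7, [0.5366, 0.1344, 0.0952])]
scene pocket [(0.86, [0.5292, 0.134, 0.0979])]
scene cover_grip [(0.67, [0.6275, 0.1366, 0.1256])]
```

View pics/wrist3.png

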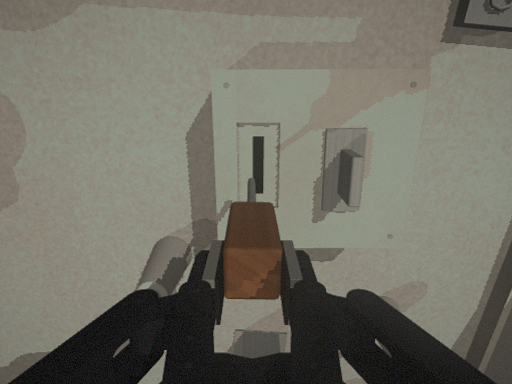

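Wrist view: the slot is the dark bar at columns 253–263, rows 136–193. The awl shaft is at column ~252, rows 180–203, a few mm to the −x side, and the cover bar is at (350,178).

```bash
cat > m.py <<'E'
from h import *
f=dict(np.load("wrist3.npz")); s=state()
K=f["intrinsics"];T=f["world_from_camera"]
def ray(u,v,z):
    d=np.array([(u-K[0,2])/K[0,0],-(v-K[1,2])/K[1,1],-1])@T[:3,:3].T
    return T[:3,3]+d*(z-T[2,3])/d[2]
g=f["color"].astype(float).mean(2)
m=g<55; m[:125]=0;m[205:]=0;m[:,:240]=0;m[:,275:]=0
n,l,st,_=cv2.connectedComponentsWithStats(m.astype(np.uint8)); k=1+np.argmax(st[1:,4]); print(st[k])
v,u=np.where(l==k)
W=np.array([ray(a,b,.095) for a,b in zip(u,v)])
print("slot",cv2.minAreaRect((W[:,:2]*1000).astype(np.float32)), rot(s).as_matrix()[:,1].round(4))
for r in (140,150,160,170,182,190,198): 
    c=np.where(l[r]==k)[0]; print(r,c.min() if len(c) else 0,c.max() if len(c) else 0,g[r,244:268].astype(int))
P=pts(f); q=P[176:202,240:265].reshape(-1,3); q=q[(q[:,2]>.125)&(q[:,2]<.235)]
print("shaft",len(q)); 
for z in np.arange(.13,.23,.02):
    w=q[(q[:,2]>z)&(q[:,2]<z+.02)]
    if len(w): print(w.mean(0).round(4),len(w))
E
python3 m.py
```

```text
[254 137   9  56 478]
slot ((530.9135131835938, 134.3585968017578), (9.015230178833008, 62.594295501708984), 5.614932060241699) [0.9961 0.0884 0.    ]
140 254 262 [141 145 139 141 142 142 144 143 115  64  50  52  48  51  50  48  45  48
  45  74 130 145 141 139]
150 254 262 [142 140 142 144 144 142 145 144 114  61  46  47  51  42  49  50  51  49
  47  79 131 141 141 140]
160 254 262 [140 143 141 142 141 143 142 146 112  64  42  49  44  48  46  47  46  41
  47  95 133 141 141 143]
170 254 262 [143 140 143 139 140 142 143 146 111  56  44  48  42  51  44  48  42  47
  40  92 135 142 141 140]
182 256 262 [141 142 146 111  69  71  76  82  87  84  76  55  39  46  41  44  47  47
  45 105 135 142 140 136]
190 256 262 [138 144 144 109  64  72  80  80  84  90  88  59  48  42  45  34  45  38
  39 119 140 141 137 140]
198 0 0 [143 141 149 100  59  70  74  78  80  87  82  96 129 144 139 144 142 142
 146 140 137 139 142 139]
shaft 191
[0.5215 0.1341 0.1497] 1
[0.5231 0.1341 0.1605] 47
[0.5231 0.1342 0.1802] 55
[0.5236 0.134  0.2004] 72
[0.5235 0.1344 0.2127] 16
```

Call:
jog_arm(motion="20 0.0056 0.016 0.02 0 0 -0.003; 20 0.0056 0.016 0.05 0 0 -0.006; 20 0.0056 0.016 0.08 0 0 -0.006; 20 0.0056 0.016 0.08 0 0 -0.006; 20 0.0056 0.016 0.08 0 0 -0.006")

```text
time: 7.8
tool_pos: [0.533, 0.1356, 0.2194]
tool_rot: [0.0, 0.672, 0.741, -0.0]
contact_force: [-0.6, -0.3, -0.1]
gripper_width: 0.313
grasp_force: 58.9
```

```bash
python3 - <<'E'
from h import *
f=grab_frame("wrist"); np.savez("wrist3.npz",**f); save(f,"w4.png")
print(state()["tool_pos"])
E
sed -i 's/q=P\[176:202,240:265\].*/q=P[120:202,240:275].reshape(-1,3); q=q[(q[:,2]>.113)\&(q[:,2]<.21)]/; s/range(.13,.23/range(.11,.2/' m.py
python3 m.py
python3 -c "
import cv2;a=cv2.imread('pics/w4.png')[110:230,180:380];cv2.imwrite('pics/w4c.png',cv2.resize(a,None,fx=3.5,fy=3.5))"
```

```text
[0.53324873 0.13561965 0.21997318]
[245 147  12  55 392]
slot ((530.6376953125, 137.82034301757812), (10.5962495803833, 55.34355163574219), 5.20651912689209) [9.953e-01 9.730e-02 9.000e-04]
140 0 0 [140 144 140 140 139 140 139 144 143 142 142 142 143 142 144 145 144 144
 144 141 142 145 142 141]
150 245 255 [107  54  46  50  43  47  48  50  49  47  47  44  59 128 143 142 141 141
 140 139 141 143 143 139]
160 246 255 [109  61  47  41  51  46  49  47  49  41  46  41  74 128 143 140 140 139
 142 140 141 142 144 133]
170 245 255 [108  54  41  47  48  47  47  50  49  47  46  39  70 117 126 129 127 131
 129 129 128 128 138 137]
182 246 255 [106  56  43  50  63  71  76  84  82  87  78  52  94 132 142 141 140 139
 139 141 139 139 141 137]
190 245 246 [ 85  44  45  55  62  67  77  78  85  86  86  61  96 131 141 138 142 142
 139 138 139 137 140 141]
198 245 247 [108  50  41  52  62  68  77  77  86  88  87  71 118 141 142 140 140 141
 139 139 135 141 139 140]
shaft 186
[0.5309 0.1386 0.1217] 42
[0.5309 0.1386 0.1404] 55
[0.5313 0.1386 0.1604] 69
[0.5314 0.1389 0.1726] 20
```

View pics/w4c.png

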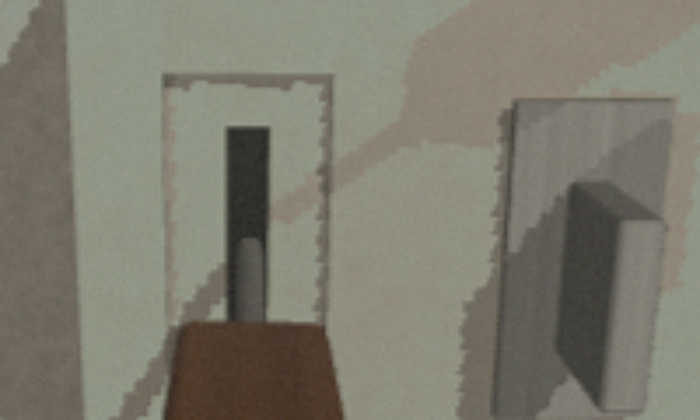

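The shaft is centred in the slot (crop: shaft at (248,280), slot columns 228–270). Inserting.

Call:
jog_arm(motion="20 0 0 0.02 0 0 0; 20 0 0 0.04 0 0 0; 20 0 0 0.06 0 0 0; 20 0 0 0.077 0 0 0; 20 0 0 0.077 0 0 0")

```text
time: 8.48
tool_pos: [0.5323, 0.1355, 0.1796]
tool_rot: [-0.001, 0.672, 0.741, -0.001]
contact_force: [-0.9, 0.2, -1.2]
gripper_width: 0.313
grasp_force: 58.9
```

Call:
jog_arm(motion="20 0 0 0.008 0 0 0; 20 0 0 0.016 0 0 0; 20 0 0 0.024 0 0 0; 20 0 0 0.03 0 0 0; 20 0 0 0.03 0 0 0")

```text
time: 9.1
tool_pos: [0.5328, 0.1356, 0.1656]
tool_rot: [-0.0, 0.672, 0.741, -0.0]
contact_force: [0.0, -0.4, -1.2]
gripper_width: 0.316
grasp_force: 58.9
```

Nothing at the centre. Trying +y.

Call:
jog_arm(motion="20 0 0 -0.034 0 0 0; 20 0.015 0 -0.034 0 0 0; 20 0.027 0 -0.03 0 0 0; 20 0.027 0 -0.015 0 0 0; 20 0.027 0 0 0 0 0")

```text
time: 9.72
tool_pos: [0.5312, 0.1492, 0.1647]
tool_rot: [-0.0, 0.672, 0.741, -0.0]
contact_force: [-0.1, -0.4, -0.3]
gripper_width: 0.31
grasp_force: 58.9
```

Call:
jog_arm(motion="20 0 0 0 0 0 0; 20 0 0 0 0 0 0; 20 0 0 0 0 0 0; 20 0 0 0 0 0 0; 20 0 0 0 0 0 0")

```text
time: 10.35
tool_pos: [0.5318, 0.1491, 0.1661]
tool_rot: [0.0, 0.672, 0.741, 0.0]
contact_force: [0.4, 0.6, -1.7]
gripper_width: 0.315
grasp_force: 58.9
```

Free there too. Trying −y.

Call:
jog_arm(motion="20 0 0 -0.034 0 0 0; 20 -0.027 0 -0.034 0 0 0; 20 -0.056 0 -0.034 0 0 0; 20 -0.056 0 -0.02 0 0 0; 20 -0.056 0 0 0 0 0")

```text
time: 10.98
tool_pos: [0.5349, 0.1206, 0.1666]
tool_rot: [0.001, 0.672, 0.74, 0.0]
contact_force: [-0.4, -1.0, 3.7]
gripper_width: 0.315
grasp_force: 59.6
```

Call:
jog_arm(motion="20 0 0 0 0 0 0; 20 0 0 0 0 0 0; 20 0 0 0 0 0 0; 20 0 0 0 0 0 0; 20 0 0 0 0 0 0")

```text
time: 11.6
tool_pos: [0.5346, 0.1212, 0.1662]
tool_rot: [0.0, 0.672, 0.741, 0.0]
contact_force: [0.6, -1.1, 4.2]
gripper_width: 0.311
grasp_force: 59.6
```

Tab found at about 5 N. Pressing 2 mm more.

Call:
jog_arm(motion="20 0 0 0.003 0 0 0; 20 0 0 0.005 0 0 0; 20 0 0 0.005 0 0 0; 20 0 0 0.005 0 0 0; 20 0 0 0.005 0 0 0")

```text
time: 12.22
tool_pos: [0.5345, 0.1212, 0.1635]
tool_rot: [0.0, 0.672, 0.741, 0.0]
contact_force: [1.3, -1.6, 4.7]
gripper_width: 0.314
grasp_force: 59.6
```

Run:
```python
from h import *
f=grab_frame("scene"); save(f,"s5.png"); P=pts(f)
# drawer front: points beyond cabinet +x face
c=np.array([.594,.139]); a=np.radians(5.3); d=P[...,:2]-c; X=d@[np.cos(a),np.sin(a)]; Y=d@[-np.sin(a),np.cos(a)]
m=(abs(Y)<.08)&(P[...,2]>.015)&(P[...,2]<.095)&(X>.1)&(X<.2); print(np.percentile(X[m],[5,25,50,75,95]).round(3),m.sum(), state()["contact_force"])
for n in ["awl_grip"]: print([(round(e["p"],2),np.round(e["at"],4)) for e in place_of("scene",n)][:2])
```

```text
[0.106 0.135 0.164 0.165 0.165] 917 [ 1.5972292  -0.76968885  5.01817395]
[(0.71, array([0.5323, 0.1208, 0.1805])), (0.21, array([ 0.7617, -0.1214,  0.0015]))]
```

The drawer front now stands 55 mm past the cabinet face, so it is open. Withdrawing the awl.

Call:
jog_arm(motion="20 0 0 -0.05 0 0 0; 20 0 0 -0.1 0 0 0; 20 0 0 -0.16 0 0 0; 20 0 0 -0.22 0 0 0; 20 0 0 -0.25 0 0 0")

```text
time: 12.95
tool_pos: [0.5341, 0.1217, 0.2886]
tool_rot: [-0.001, 0.672, 0.741, 0.0]
contact_force: [0.1, -0.7, -1.2]
gripper_width: 0.312
grasp_force: 59.1
```

Run:
```python
from h import *
print(state()["tool_pos"],rel([.5688,-.2145,.285],down(0)))
```

```text
[0.53405533 0.12167032 0.28856129] (array([-0.6759,  0.0034,  0.0064]), array([-0.0006, -0.0007,  0.0653]))
```

Call:
jog_arm(motion="20 -0.1 0 0 0 0 0.01; 20 -0.22 0 0 0 0 0.03; 20 -0.34 0 0 0 0 0.04; 20 -0.46 0 0 0 0 0.05; 20 -0.58 0.003 0 0 0 0.065")

```text
time: 13.58
tool_pos: [0.5634, -0.1685, 0.2863]
tool_rot: [-0.002, 0.707, 0.707, -0.0]
contact_force: [0.6, -0.7, -1.0]
gripper_width: 0.315
grasp_force: 59.0
```

Call:
jog_arm(motion="20 -0.05 0 0 0 0 0; 20 -0.08 0.008 0 0 0 0; 20 -0.096 0.009 0.005 0 0 0; 20 -0.096 0.009 0.005 0 0 0; 20 -0.096 0.009 0.005 0 0 0")

```text
time: 14.2
tool_pos: [0.5687, -0.2142, 0.2859]
tool_rot: [-0.0, 0.707, 0.708, 0.0]
contact_force: [-0.3, -0.9, -0.4]
gripper_width: 0.314
grasp_force: 59.1
```

Run:
```python
from h import *
print(rel([.5688,-.2145,.285],down(0)),state()["tool_pos"])
f=grab_frame("wrist"); save(f,"w6.png"); P=pts(f)
for n in ["awl_tip","rack","drift"]: print(n,[(round(d["p"],2),np.round(d["at"],4).tolist()) for d in place_of("wrist",n)][:2])
q=P.reshape(-1,3); q=q[(abs(q[:,0]-.567)<.012)&(abs(q[:,1]+.211)<.02)&(q[:,2]>.18)&(q[:,2]<.255)]
for z in np.arange(.18,.25,.02):
    w=q[(q[:,2]>z)&(q[:,2]<z+.02)]; print(w.mean(0).round(4),len(w))
a=f["color"][100:300,156:356,::-1]; cv2.imwrite("pics/w6c.png",cv2.resize(a,None,fx=3,fy=3))
```

```text
(array([-0.0005,  0.0001,  0.0018]), array([-0.    , -0.0003,  0.0009])) [ 0.56873553 -0.21423494  0.28589944]
awl_tip [(0.68, [0.5745, -0.2123, 0.1761])]
rack [(0.81, [0.5699, -0.2759, -0.001])]
drift []
[ 0.5669 -0.2111  0.1907] 48
[ 0.5671 -0.211   0.2107] 58
[ 0.5674 -0.2111  0.2304] 72
[ 0.5675 -0.2105  0.2416] 6
```

View pics/w6c.png

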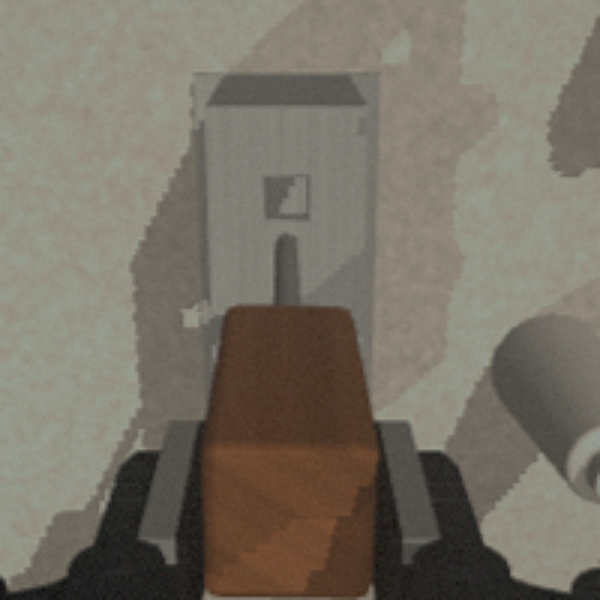

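Wrist crop: the empty hole at (287,198) is in line with the shaft at column 287. Lowering.

Call:
jog_arm(motion="20 0 0 0.06 0 0 0; 20 0 0 0.12 0 0 0; 20 0 0 0.16 0 0 0; 20 0 0 0.2 0 0 0; 20 0 0 0.2 0 0 0")

```text
time: 15.02
tool_pos: [0.5677, -0.2148, 0.1839]
tool_rot: [-0.002, 0.707, 0.707, -0.001]
contact_force: [0.6, 1.0, -1.0]
gripper_width: 0.314
grasp_force: 59.1
```

Call:
jog_arm(motion="20 0 0 0.03 0 0 0; 20 0 0 0.06 0 0 0; 20 0 0 0.09 0 0 0; 20 0 0 0.106 0 0 0; 20 0 0 0.106 0 0 0")

```text
time: 15.65
tool_pos: [0.5685, -0.2152, 0.1324]
tool_rot: [-0.0, 0.707, 0.707, -0.0]
contact_force: [-0.6, -0.6, 0.0]
gripper_width: 0.306
grasp_force: 59.1
```

Call:
jog_arm(motion="20 0 0 0.003 0 0 0; 100 0 0 0.003 0 0 0; 100 0 0 0.003 0 0 0; 100 0 0 0.003 0 0 0; 100 0 0 0.003 0 0 0")

```text
time: 16.27
tool_pos: [0.5687, -0.2153, 0.1316]
tool_rot: [0.0, 0.707, 0.707, 0.0]
contact_force: [-0.6, 0.6, 0.1]
gripper_width: 1.0
grasp_force: 0.0
```

Call:
jog_arm(motion="100 0 0 -0.05 0 0 0; 100 0 0 -0.12 0 0 0; 100 0 0 -0.2 0 0 0; 100 0 0 -0.28 0 0 0; 100 0 0 -0.3 0 0 0")

```text
time: 16.9
tool_pos: [0.5699, -0.216, 0.2855]
tool_rot: [0.003, 0.707, 0.707, 0.001]
contact_force: [-0.1, 0.1, -0.0]
gripper_width: 1.002
grasp_force: 0.0
```

Run:
```python
from h import *
s=state();print(s["tool_pos"],s["gripper_width"])
f=grab_frame("wrist"); P=pts(f); q=P[(abs(P[...,0]-.567)<.035)&(abs(P[...,1]+.214)<.032)&(P[...,2]>.174)&(P[...,2]<.2)]; print(q.mean(0),len(q))
f=grab_frame("scene"); save(f,"s7.png"); P=pts(f)
for n in ["awl_grip","awl_tip","cover_grip","pocket"]: print([(n,round(e["p"],2),np.round(e["at"],4)) for e in place_of("scene",n)][:2])
c=cut_out("scene","cover_grip")
if c:
    q=P[c[0]["pixels"]]
    for z0,z1 in((.135,.155),(.1025,.108)):
        w=q[(q[:,2]>z0)&(q[:,2]<z1)]; print(w.mean(0),cv2.minAreaRect((w[:,:2]*1000).astype(np.float32)))
print(rel([.60,.13,.285],down(5.3)))
```

```text
[ 0.56992467 -0.2159624   0.28550553] 1.0017905433939687
[ 0.56749647 -0.21383042  0.17911639] 852
[('awl_grip', 0.58, array([ 0.5678, -0.2173,  0.144 ]))]
[('awl_tip', 0.9, array([ 0.5666, -0.2183,  0.0225]))]
[('cover_grip', 0.79, array([0.6248, 0.1369, 0.124 ])), ('cover_grip', 0.49, array([ 0.569 , -0.2181,  0.0206]))]
[('pocket', 0.94, array([0.5325, 0.1347, 0.0961])), ('pocket', 0.46, array([0.5966, 0.1401, 0.0028]))]
[0.6270042  0.13503662 0.14612635] ((625.3885498046875, 136.59317016601562), (12.088582992553711, 50.52888107299805), 5.137638092041016)
[0.63011773 0.13079931 0.10522576] ((624.6715698242188, 137.53077697753906), (42.752750396728516, 93.06169128417969), 4.874540328979492)
(array([ 0.6898,  0.0643, -0.0111]), array([-0.0022, -0.0013, -0.0617]))
```

The awl is seated and released (handle top at 0.179, upright). Now the cover, hovering for a wrist view first.

Run:
```python
from h import *
print(rel([.61,.1365,.285],down(5.1)))
```

```text
(array([ 0.7028,  0.0843, -0.0112]), array([-0.0022, -0.0013, -0.0594]))
```

Call:
jog_arm(motion="100 0.12 0.01 -0.01 0 0 -0.01; 100 0.24 0.03 -0.01 0 0 -0.03; 100 0.36 0.045 -0.01 0 0 -0.04; 100 0.48 0.06 -0.01 0 0 -0.05; 100 0.6 0.07 -0.01 0 0 -0.059")

```text
time: 17.88
tool_pos: [0.6032, 0.0866, 0.285]
tool_rot: [-0.001, 0.675, 0.738, -0.001]
contact_force: [-0.1, 0.1, 0.7]
gripper_width: 1.003
grasp_force: 0.0
```

Call:
jog_arm(motion="100 0.06 0 0 0 0 0; 100 0.103 0 0 0 0 0; 100 0.103 0 0.01 0 0 0; 100 0.103 0 0.01 0 0 0; 100 0.103 0 0.01 0 0 0")

```text
time: 18.5
tool_pos: [0.5992, 0.1348, 0.2812]
tool_rot: [-0.0, 0.676, 0.737, -0.0]
contact_force: [0.2, 0.3, 0.1]
gripper_width: 1.0
grasp_force: 0.0
```

Run:
```python
from h import *
s=state();print(s["tool_pos"],rot(s).as_matrix()[:,1])
f=grab_frame("wrist"); save(f,"w8.png"); np.savez("w8.npz",**f); P=pts(f)
for n in ["cover_grip","pocket","slot"]: print([(n,round(e["p"],2),np.round(e["at"],4)) for e in place_of("wrist",n)][:2])
c=cut_out("wrist","cover_grip")[0]; q=P[c["pixels"]]
for z0,z1 in((.138,.158),(.102,.108)):
    w=q[(q[:,2]>z0)&(q[:,2]<z1)]; print(w.mean(0),len(w),cv2.minAreaRect((w[:,:2]*1000).astype(np.float32)))
K=f["intrinsics"];T=f["world_from_camera"]
def ray(u,v,z):
    d=np.array([(u-K[0,2])/K[0,0],-(v-K[1,2])/K[1,1],-1])@T[:3,:3].T
    return T[:3,3]+d*(z-T[2,3])/d[2]
g=f["color"].astype(float).mean(2)
d=np.linalg.norm(P[...,:2]-[.531,.134],axis=2)
m=((g<60)&(d<.05)).astype(np.uint8)
n,l,st,_=cv2.connectedComponentsWithStats(m); k=1+np.argmax(st[1:,4]); print(st[k])
v,u=np.where(l==k); W=np.array([ray(a,b,.095) for a,b in zip(u,v)]); print("slot",cv2.minAreaRect((W[:,:2]*1000).astype(np.float32)))
```

```text
[0.5991716  0.13477548 0.28121875] [ 9.96237526e-01  8.66641154e-02 -3.50202760e-04]
[('cover_grip', 0.72, array([0.6272, 0.1378, 0.1239])), ('cover_grip', 0.68, array([ 0.7638, -0.118 ,  0.0013]))]
[('pocket', 0.79, array([0.5351, 0.1329, 0.1   ]))]
[('slot', 0.95, array([0.5302, 0.1308, 0.0921]))]
[0.62326898 0.1396767  0.14708703] 575 ((623.6636962890625, 138.25474548339844), (11.679076194763184, 49.78154754638672), 6.288684368133545)
[0.62231992 0.14246563 0.1035212 ] 2081 ((623.4868774414062, 138.07205200195312), (42.02545166015625, 92.21692657470703), 5.978018283843994)
[    0   253   188   131 12591]
slot ((376.8987731933594, -118.16314697265625), (290.4662780761719, 225.24188232421875), 5.087893962860107)
```

View pics/w8.png

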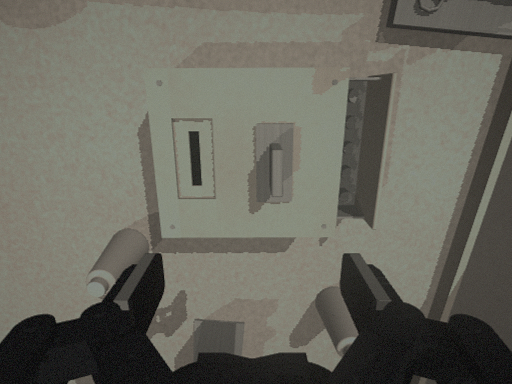

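The drawer stands open at (370,150). The slot is at (195,158) and the cover plate at (275,162). Measuring the slot, pocket and plate in this one frame.

Run:
```python
from h import *
f=dict(np.load("w8.npz"))
K=f["intrinsics"];T=f["world_from_camera"]
def ray(u,v,z):
    d=np.array([(u-K[0,2])/K[0,0],-(v-K[1,2])/K[1,1],-1])@T[:3,:3].T
    return T[:3,3]+d*(z-T[2,3])/d[2]
g=f["color"].astype(float).mean(2)
m=(g<80).astype(np.uint8); M=np.zeros_like(m); M[122:195,182:208]=m[122:195,182:208]
n,l,st,_=cv2.connectedComponentsWithStats(M); k=1+np.argmax(st[1:,4]); print(st[k])
v,u=np.where(l==k); W=np.array([ray(a,b,.095) for a,b in zip(u,v)]); r=cv2.minAreaRect((W[:,:2]*1000).astype(np.float32)); print("slot",r)
c=np.array(r[0])/1000; a=np.radians(5.3); p=np.array([.6236,.1381])
e=np.array([[np.cos(a),np.sin(a)],[-np.sin(a),np.cos(a)]]); print("plate->slot in cab axes",e@(c-p))
P=pts(f); q=P[(P[...,2]>.095)&(P[...,2]<.103)&(abs(P[...,0]-.594)<.15)&(abs(P[...,1]-.138)<.14)]; print("cab",cv2.minAreaRect((q[:,:2]*1000).astype(np.float32)))
print(rel([.6236,.1381,.20],down(6.1)))
```

```text
[189 131  13  54 512]
slot ((531.1600952148438, 134.8345184326172), (11.084056854248047, 63.386043548583984), 5.267757415771484)
plate->slot in cab axes [-0.09234633  0.00528721]
cab ((592.2178344726562, 139.04638671875), (220.98146057128906, 200.69737243652344), 5.400924205780029)
(array([0.0009, 0.049 , 0.1633]), array([ 0.0002, -0.    , -0.0125]))
```

Call:
jog_arm(motion="100 0.001 0.03 0.05 0 0 -0.012; 100 0.001 0.049 0.14 0 0 -0.012; 100 0.001 0.049 0.22 0 0 -0.012; 100 0.001 0.049 0.29 0 0 -0.012; 100 0.001 0.049 0.328 0 0 -0.012")

```text
time: 19.38
tool_pos: [0.6223, 0.1384, 0.1149]
tool_rot: [-0.001, 0.669, 0.744, -0.001]
contact_force: [-0.1, 0.7, -0.1]
gripper_width: 1.0
grasp_force: 0.0
```

Call:
jog_arm(motion="0 0 0 0 0 0 0; 0 0 0 0 0 0 0; 0 0 0 0 0 0 0; 0 0 0 0 0 0 0; 0 0 0 0 0 0 0")

```text
time: 20.0
tool_pos: [0.6238, 0.1387, 0.1183]
tool_rot: [0.0, 0.668, 0.744, 0.0]
contact_force: [0.0, 0.0, 1.3]
gripper_width: -0.0
grasp_force: 0.9
```

Run:
```python
from h import *
s=state();print(s["tool_pos"],rot(s).as_matrix()[:,1],s["contact_force"],s["gripper_width"])
# target: bar centre = slot centre; bar is at TCP now in closing direction
a=np.radians(5.3);p=s["tool_pos"]+np.array([np.cos(a)*-.0923-np.sin(a)*.0053, np.sin(a)*-.0923+np.cos(a)*.0053,0])
print(p,rel(p,down(5.3)))
```

```text
[0.62380255 0.13872883 0.11830994] [0.99432931 0.10633903 0.00111017] [0.01886526 0.03063983 1.34917824] -1.3383707354063732e-05
[0.53140759 0.13548036 0.11830994] (array([ 0.0132, -0.1844, -0.0002]), array([0.0007, 0.    , 0.0094]))
```

The gripper shut fully, so the bar wasn't grasped. Looking.

Run:
```python
from h import *
for c in ["scene","wrist"]:
    f=grab_frame(c); save(f,c+"9.png"); P=pts(f)
    print([(round(e["p"],2),np.round(e["at"],4)) for e in place_of(c,"cover_grip")][:2])
a=cv2.imread("pics/scene9.png")[110:250,200:370]; b=cv2.imread("pics/wrist9.png")
cv2.imwrite("pics/c9.png",np.hstack([cv2.resize(a,(400,330)),cv2.resize(b,(400,330))]))
```

```text
[(0.95, array([0.6265, 0.1377, 0.1225]))]
[(0.74, array([0.6242, 0.1387, 0.1246]))]
```

View pics/c9.png

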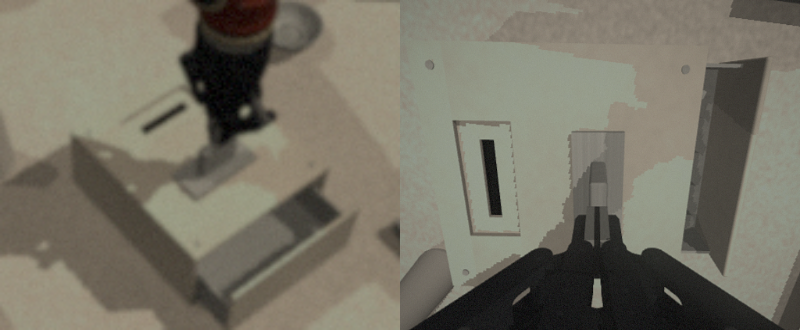

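Call:
jog_arm(motion="0 0 0 0 0 0 0; 0 0 0 0 0 0 0; 0 0 0 0 0 0 0; 0 0 0 0 0 0 0; 0 0 0 0 0 0 0")

```text
time: 20.82
tool_pos: [0.6238, 0.1387, 0.1183]
tool_rot: [0.0, 0.668, 0.744, 0.0]
contact_force: [-1.7, -0.4, 5.3]
gripper_width: 0.003
grasp_force: 2.7
```

Run:
```python
from h import *
f=grab_frame("wrist"); P=pts(f); np.savez("w10.npz",**f)
np.set_printoptions(linewidth=250,precision=0,suppress=True)
print((P[150:360:8,340//1-20-210+100:300:6,2]*1000).shape)
for v in range(160,330,8): print(v,(P[v,225:285:4,2]*1000).round(),)
a=f["color"][150:350,156:356,::-1]; cv2.imwrite("pics/w10.png",cv2.resize(a,None,fx=3,fy=3,interpolation=cv2.INTER_NEAREST))
```

```text
(27, 15)
160 [103. 102. 104. 102. 103. 104. 104. 103. 104. 104. 103. 104. 104. 103. 104.]
168 [104. 103. 102. 103. 104. 104. 103. 103. 103. 104. 105. 104. 104. 103. 104.]
176 [103. 103. 103. 103. 103. 103. 104. 103. 104. 103. 105. 104. 103. 104. 103.]
184 [103. 104. 104. 103. 104. 104. 103. 103. 104. 104. 105. 103. 103. 104. 103.]
192 [104. 103. 104. 103. 104. 113. 116. 115. 115. 114. 104. 103. 104. 104. 104.]
200 [104. 103. 103. 103. 104. 128. 128. 128. 130. 128. 103. 102. 104. 104. 103.]
208 [103. 104. 103. 103. 103. 141. 141. 290. 142. 140. 104. 105. 105. 103. 104.]
216 [104. 104. 104. 103. 104. 148. 147. 148. 148. 147. 103. 103. 103. 103. 103.]
224 [103. 103. 102. 103. 104. 148. 147. 148. 148. 148. 104. 104. 102. 103. 103.]
232 [104. 103. 104. 102. 104. 147. 148. 148. 148. 148. 103. 104. 103. 103. 103.]
240 [104. 103. 103. 103. 153. 153. 152. 152. 153. 151. 104. 104. 104. 104. 104.]
248 [104. 104. 105. 102. 159. 160. 161. 160. 160. 160. 161. 104. 290. 103. 103.]
256 [160. 161. 161. 168. 168. 168. 169. 168. 167. 168. 168. 161. 159. 160. 103.]
264 [168. 168. 167. 174. 175. 174. 174. 174. 175. 174. 175. 167. 168. 168. 167.]
272 [175. 174. 175. 180. 180. 180. 181. 181. 181. 180. 181. 175. 174. 176. 174.]
280 [188. 188. 187. 188. 185. 185. 185. 184. 185. 185. 187. 189. 187. 188. 187.]
288 [193. 194. 194. 194. 193. 192. 185. 185. 193. 193. 193. 196. 195. 193. 193.]
296 [198. 198. 197. 197. 197. 197. 185. 185. 194. 198. 198. 198. 197. 197. 198.]
304 [202. 201. 202. 201. 202. 197. 185. 186. 194. 202. 202. 202. 201. 201. 202.]
312 [206. 206. 206. 205. 206. 195. 185. 185. 195. 207. 206. 207. 206. 205. 206.]
320 [216. 216. 216. 215. 208. 195. 186. 186. 194. 206. 215. 214. 215. 215. 215.]
328 [219. 219. 219. 217. 209. 195.  99.  97. 194. 196. 214. 218. 218. 219. 219.]
```

View pics/w10.png

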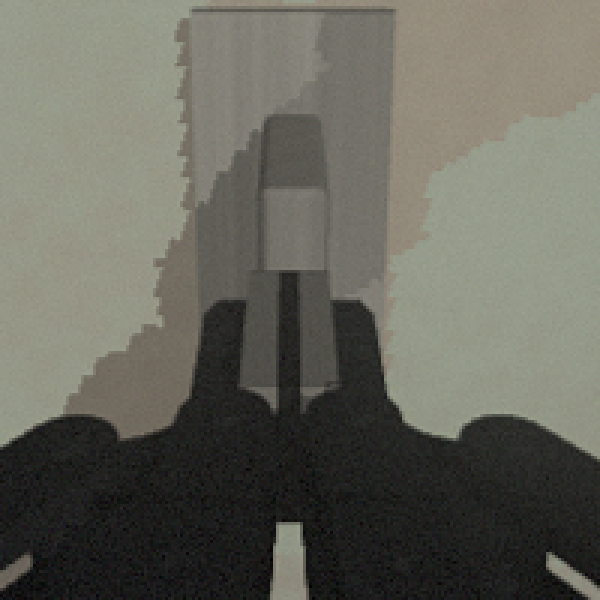

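The fingers shut on top of the bar: pad tips at z≈0.152, bar top at 0.148 (crop (290,235)). The real fingertips therefore sit about 33 mm above the reported TCP. Opening, then going lower with a force check.

Call:
jog_arm(motion="100 0 0 -0.01 0 0 0; 100 0 0 -0.01 0 0 0; 100 0 0 -0.01 0 0 0; 100 0 0 -0.01 0 0 0; 100 0 0 -0.01 0 0 0")

```text
time: 21.5
tool_pos: [0.6233, 0.1387, 0.1222]
tool_rot: [-0.0, 0.668, 0.744, -0.0]
contact_force: [0.2, -0.2, 1.3]
gripper_width: 0.998
grasp_force: 0.0
```

Run:
```python
from h import *
s=state();print(s["tool_pos"],s["contact_force"],s["gripper_width"])
f=grab_frame("wrist"); P=pts(f); save(f,"w11.png")
c=cut_out("wrist","cover_grip")[0]; q=P[c["pixels"]]
for z0,z1 in((.138,.158),(.102,.108)):
    w=q[(q[:,2]>z0)&(q[:,2]<z1)]; print(w.mean(0),len(w),cv2.minAreaRect((w[:,:2]*1000).astype(np.float32)))
# finger points: lowest z near fingers
d=P-s["tool_pos"]; Y=d@rot(s).as_matrix()[:,1]; X=d@rot(s).as_matrix()[:,0]
for sg in(-1,1):
    m=(sg*Y>.03)&(sg*Y<.065)&(abs(X)<.02)&(P[...,2]>.12)&(P[...,2]<.3); print(sg,m.sum(),np.percentile(P[m][:,2],[1,5,20,50,90]).round(3), np.percentile(X[m],[5,50,95]).round(3), np.percentile(sg*Y[m],[5,50,95]).round(3))
```

```text
[0.62331266 0.13866912 0.12217444] [ 0.19066092 -0.15216222  1.30311009] 0.9979759633943871
[0.62356322 0.14093516 0.14701468] 1940 ((623.945068359375, 138.1659393310547), (11.846193313598633, 50.727474212646484), 5.8245344161987305)
[0.62282876 0.14594658 0.10357073] 5931 ((623.8270874023438, 137.8099365234375), (42.06230163574219, 92.51878356933594), 5.972527027130127)
-1 10309 [0.169 0.176 0.195 0.217 0.232] [-0.006  0.011  0.017] [0.032 0.049 0.064]
1 10483 [0.169 0.176 0.196 0.217 0.232] [-0.006  0.011  0.017] [0.032 0.048 0.063]
```

Confirmed: the open tips sit 47 mm above the TCP, and the plate hasn't moved. Descending 40 mm.

Call:
jog_arm(motion="100 0 0 0.025 0 0 0; 100 0 0 0.05 0 0 0; 100 0 0 0.07 0 0 0; 100 0 0 0.08 0 0 0; 100 0 0 0.08 0 0 0")

```text
time: 22.22
tool_pos: [0.623, 0.1387, 0.0817]
tool_rot: [-0.0, 0.668, 0.744, -0.0]
contact_force: [0.6, -0.4, -0.5]
gripper_width: 1.0
grasp_force: 0.0
```

Call:
jog_arm(motion="0 0 0 0 0 0 0; 0 0 0 0 0 0 0; 0 0 0 0 0 0 0; 0 0 0 0 0 0 0; 0 0 0 0 0 0 0")

```text
time: 22.85
tool_pos: [0.6237, 0.1387, 0.0828]
tool_rot: [0.0, 0.668, 0.744, 0.0]
contact_force: [0.4, 0.5, 0.1]
gripper_width: 0.132
grasp_force: 58.9
```

Run:
```python
from h import *
s=state();print(s["tool_pos"],rot(s).as_matrix()[:,1],s["contact_force"],s["gripper_width"])
a=np.radians(5.3); sl=np.array([.5312,.1348]); pl=np.array([.6238,.138]); D=sl-pl; p=s["tool_pos"]+np.array([*D,0])
print(p,rel(p,down(4.8)),rel(p,down(5.3)))
```

```text
[0.62373058 0.13871837 0.08284356] [9.94328483e-01 1.06349897e-01 7.53572417e-04] [0.39000296 0.54360596 0.05402309] 0.13205558398145062
[0.53113058 0.13551837 0.08284356] (array([ 1.330e-02, -1.848e-01, -1.000e-04]), array([ 0.0005, -0.    ,  0.0152])) (array([ 1.330e-02, -1.848e-01, -1.000e-04]), array([ 0.0005, -0.    ,  0.0094]))
```

The bar is gripped (13 %, 59 N). Sliding.

Call:
jog_arm(motion="0 0.003 -0.03 0 0 0 0.002; 0 0.006 -0.06 0 0 0 0.005; 0 0.009 -0.095 0 0 0 0.009; 0 0.0115 -0.13 0 0 0 0.0094; 0 0.012 -0.155 0 0 0 0.0094")

```text
time: 23.48
tool_pos: [0.5447, 0.1365, 0.0827]
tool_rot: [0.0, 0.674, 0.739, 0.0]
contact_force: [3.3, -0.8, 1.2]
gripper_width: 0.132
grasp_force: 59.3
```

Call:
jog_arm(motion="0 0.0005 -0.01 0 0 0 0; 0 0.001 -0.02 0 0 0 0; 0 0.0013 -0.0297 0 0 0 0; 0 0.0013 -0.0297 0.002 0 0 0; 0 0.0013 -0.0297 0.002 0 0 0")

```text
time: 24.1
tool_pos: [0.5298, 0.1355, 0.0802]
tool_rot: [-0.001, 0.674, 0.739, -0.001]
contact_force: [-0.4, -0.4, -2.2]
gripper_width: 0.13
grasp_force: 58.7
```

Run:
```python
from h import *
s=state();print(s["tool_pos"],rot(s).as_matrix()[:,1],s["contact_force"],rel([.5311,.1355,.0828],down(5.3)))
f=grab_frame("wrist"); P=pts(f); save(f,"w12.png")
c=cut_out("wrist","cover_grip")[0]; q=P[c["pixels"]]
for z0,z1 in((.135,.158),(.09,.112)):
    w=q[(q[:,2]>z0)&(q[:,2]<z1)]; print(w.mean(0),len(w),cv2.minAreaRect((w[:,:2]*1000).astype(np.float32)))
```

```text
[0.52976997 0.13553625 0.08015188] [ 0.99572937  0.0922727  -0.00296204] [-0.39215213 -0.4242578  -2.24754283] (array([-0.0003,  0.0026, -0.0053]), array([-0.002 ,  0.    , -0.0001]))
[0.52903985 0.13898928 0.14424103] 3046 ((529.3822631835938, 134.8609619140625), (11.979011535644531, 50.89873504638672), 5.423811912536621)
[0.52661577 0.16247552 0.10107021] 5422 ((529.9887084960938, 122.94254302978516), (42.82615280151367, 116.0486831665039), 5.364529132843018)
```

View pics/w12.png

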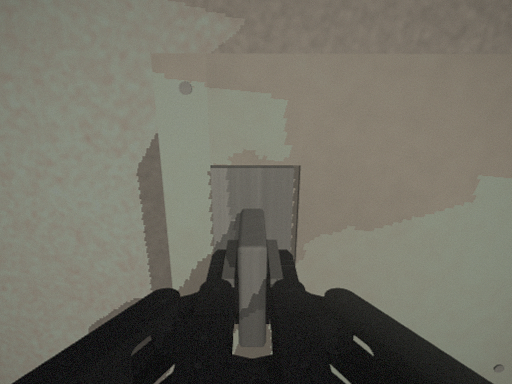

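The plate has sunk about 3 mm and hangs free in the gripper over the pocket (at (253,215)). Lowering the rest and releasing.

Call:
jog_arm(motion="0 0 0.002 0.002 0 0 0; 0 0 0.002 0.004 0 0 0; 0 0 0.002 0.004 0 0 0; 100 0 0.002 0.004 0 0 0; 100 0 0.002 0.004 0 0 0")

```text
time: 24.82
tool_pos: [0.5324, 0.1358, 0.08]
tool_rot: [0.0, 0.674, 0.739, 0.0]
contact_force: [0.2, 0.5, -0.9]
gripper_width: 0.552
grasp_force: 0.0
```

Call:
jog_arm(motion="100 0 0 0 0 0 0; 100 0 0 0 0 0 0; 100 0 0 -0.06 0 0 0; 100 0 0 -0.16 0 0 0; 100 0 0 -0.26 0 0 0")

```text
time: 25.45
tool_pos: [0.5315, 0.1357, 0.2105]
tool_rot: [-0.0, 0.674, 0.739, -0.0]
contact_force: [1.6, -0.4, -0.4]
gripper_width: 0.997
grasp_force: 0.0
```

Call:
jog_arm(motion="100 0 0 -0.1 0 0 0; 100 0 0 -0.1 0 0 0; 100 0 0 -0.1 0 0 0; 100 0 0 -0.1 0 0 0; 100 0 0 -0.1 0 0 0")

```text
time: 26.08
tool_pos: [0.5311, 0.1357, 0.2576]
tool_rot: [-0.001, 0.674, 0.739, -0.001]
contact_force: [0.2, 0.3, -1.0]
gripper_width: 0.995
grasp_force: 0.0
```

Run:
```python
from h import *
s=state();print(s["tool_pos"],s["gripper_width"],s["contact_force"])
f=grab_frame("wrist"); P=pts(f); save(f,"w13.png")
c=cut_out("wrist","cover_grip")[0]; q=P[c["pixels"]]
for z0,z1 in((.135,.158),(.09,.112)):
    w=q[(q[:,2]>z0)&(q[:,2]<z1)]; print(w.mean(0),np.median(w[:,2]),len(w),cv2.minAreaRect((w[:,:2]*1000).astype(np.float32)))
d=P[...,:2]-[.5312,.1348]; r=np.abs(d).max(2); m=(r>.06)&(r<.09)&(P[...,2]>.09)&(P[...,2]<.11); print("top",np.median(P[m][:,2]))
w=q[(q[:,2]>.09)&(q[:,2]<.112)]; A=np.c_[w[:,:2],np.ones(len(w))]; print("plane",np.linalg.lstsq(A,w[:,2],rcond=None)[0])
f=grab_frame("scene"); P=pts(f); save(f,"s13.png")
for n in ["awl_grip","cone_a","dish","stub","drift","cover_grip"]: print([(n,round(e["p"],2),np.round(e["at"],4)) for e in place_of("scene",n)][:3])
```

```text
[0.53113161 0.13567725 0.25759961] 0.9954681767491984 [ 0.16348078  0.30503341 -0.98806643]
[0.53072423 0.13668397 0.1423004 ] 0.14238346925466502 596 ((530.7352294921875, 135.63653564453125), (10.937821388244629, 49.251102447509766), 5.504815578460693)
[0.53023051 0.13964342 0.09854247] 0.09852941350041128 2510 ((530.2803955078125, 133.6920166015625), (43.590972900390625, 96.64219665527344), 5.645138740539551)
top 0.09850024169414356
plane [0.00096402 0.00583218 0.09721689]
[('awl_grip', 0.89, array([ 0.5637, -0.2136,  0.1448]))]
[('cone_a', 0.97, array([ 0.7596, -0.1172,  0.0032])), ('cone_a', 0.87, array([ 0.4169, -0.0418,  0.0028])), ('cone_a', 0.66, array([ 0.7074, -0.3365, -0.0012]))]
[('dish', 0.76, array([ 4.465e-01,  3.949e-01, -1.000e-04])), ('dish', 0.74, array([0.5318, 0.1361, 0.0975]))]
[('stub', 0.84, array([ 0.5674, -0.3439,  0.1155])), ('stub', 0.41, array([0.5336, 0.1325, 0.0956]))]
[('drift', 0.56, array([ 5.932e-01,  1.429e-01, -5.000e-04])), ('drift', 0.55, array([ 0.567 , -0.2811,  0.1185]))]
[('cover_grip', 0.59, array([0.5336, 0.1369, 0.1196]))]
```

View pics/w13.png

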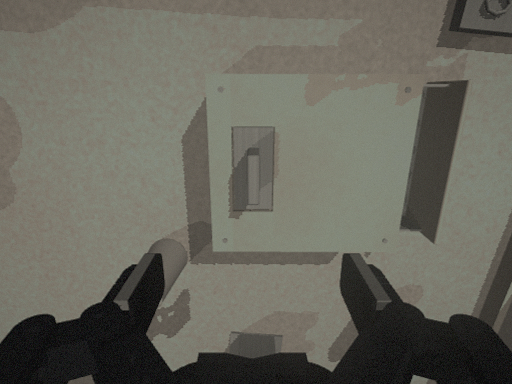

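The plate is flush in the pocket at (252,168): plate top 0.0985 against cabinet top 0.0985, and level. The drawer is open at (432,155), and the gripper is clear of everything. Handing in.

```bash
python3 -c "
from plant import job_done; print(job_done())"
```

```text
the job is handed in; nothing more can be done
None
```

The job is handed in, with no verdict returned: the drawer is open, the awl is back in its rack hole and released, the cover plate sits flush in the pocket, and the other things show no movement beyond measurement error, though I viewed 12 pictures against the limit of 10.

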